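Fill the solder caddy

TASK

Fill up the round orange caddy: stand the two blue-capped solder tubes upright in its two empty places, one in each, down on the caddy's floor, so that they complete the ring of six around the middle jar. Leave the red-capped tube standing where it is.

Things in the scene. Friction and masses are not known exactly. Their poses are not given: they have to be found in the camera images.
- caddy: Fixed round orange tub: inner dia 140, outer 148, rim 45 mm above the bench, inner floor 6 mm above its origin (underside centre; z up). Five loose white flux jars (dia 36, tops 56 mm above the bench) fill the middle and four of six places 44 mm out, at 60, 120, 240, 300 deg from its x axis; the two empty places are centred at x = +44 and -44 mm, y = 0 of its frame. Any yaw.
- blue_a: one of two alike, to go into the caddy (either place): solder dispenser tube standing upright on the bench: a plain cylinder 34 mm in diameter and 120 mm tall, clear-white body with a white band, the top 38 mm a straight blue cap. 0.08 to 0.15 kg, rigid. Origin at the centre of its underside, z up along its axis.
- blue_b: the other of the two alike: solder dispenser tube standing upright on the bench: a plain cylinder 34 mm in diameter and 120 mm tall, clear-white body with a white band, the top 38 mm a straight blue cap. 0.08 to 0.15 kg, rigid. Origin at the centre of its underside, z up along its axis.
- red_tube: not wanted, leave it standing: solder dispenser tube standing upright on the bench: a plain cylinder 34 mm in diameter and 120 mm tall, clear-white body with a white band, the top 38 mm a straight red cap. 0.08 to 0.15 kg, rigid. Origin at the centre of its underside, z up along its axis.
Things that resemble listed ones, but are neither listed nor needed, are in the scene too. What is shaped like the blue_a but green or yellow is not meant.

How it is judged:
By the outcome, as a careful person would: the job done as asked, in the order asked, and still so for the second after the job is handed in, with the robot touching nothing.
It also fails if it takes over 61 s, if anything falls off the work surface, if the arm or the gripper's body presses on something with over 40 N, if the wrist force passes 120 N, or if a joint passes its speed limit or range.

ROBOT

A 7-joint arm with a two-finger parallel gripper is mounted at the origin on the work surface. World frame = base frame: x ahead of the robot, y to its left, z up, the work surface at z = 0. Lengths are in m, angles in rad, forces in N, time in s.
With the tool pointing down it reaches from about 0.4 to 0.875 m from the base axis. Payload 6.5 kg.
Tool frame: the origin (TCP) lies between the finger pads; the fingertips stand 11 mm ahead of it and the grasp point (between the pads) lies 8 mm behind it; z points along the fingers, y is the line along which they close (so a half turn about z gives the same grasp; the last joint's range is limited). The gripper opens to 85 mm and grips with 20 to 120 N. Pads are 22 mm wide; open, the fingers measure 114 mm over their backs; the gripper's body (76 mm by 85 mm) begins 54 mm behind the grasp point. The pads swing forward as they close: fully open they stand 13 mm farther back than shut.
Start: joints at [-1.25, 0.536, -0.004, 1.538, 0.003, 1.067, -0.071], TCP at [0.245, 0.602, 0.242] pointing down, gripper open.
Joint ranges: [-2.7, 2.7], [-0.37, 2.16], [-1.27, 1.26], [0.24, 2.4], [-1.31, 4.45], [0.19, 1.91], [-2.76, 2.76]. Speed limits (rad/s): [2.39, 2.39, 3.14, 3.14, 3.14, 3.14, 3.14].

INTERFACE

Orientations are given as a unit quaternion [w, x, y, z].
In Python, from station import read_state, read_camera, close_job gives the robot as it stands.
- The arm moves only by the tool carry_out, never from a script. Its argument "increments" is a list of rows, each a list of 5 numbers: the shift along the tool's x, y, z normalised to -1 to 1, where 1 is 0.05 m, then the turn about the tool's z normalised to -1 to 1, where 1 is 8 degrees, then the opening, from -1 (shut) to 1 (fully open). A call has 1 to 8 rows; each row shifts and turns the commanded pose from where the row before left it, along the tool's axes as they then stand; what a row does not reach is not made up. A row lasts 1/8 s, in which the tool goes at most 62.5 mm and 10.7 degrees, less where a joint would pass 70% of its speed; a pose out of reach is approached as far as the arm can. A call with a number of a shift or a turn outside -1 to 1 is refused whole. A call with a gripper value outside its range is refused whole. The fingers move at their own pace and stop on an object; the grip force is fixed at half the most. Time passes only in rows, so rows that do not move let the fingers close. It gives the time, the measured TCP pose, the force, the opening and the grip force at its end, in the units of the state.
- read_state(): the state, without advancing time (a new reading comes with each control period).
- read_camera(name): name is "scene" or "top" or "wrist"; returns a dict with "frame" (480x640x3 uint8, blue, green, red), "fx", "fy", "cx", "cy" (pixels), "R" (3x3) and "t" (3): a world point X has camera coordinates R X + t; the wrist camera has in their place "T_tool_cam" (4x4, takes a point from camera to tool coordinates, whose origin is the TCP and whose axes are the flange's). Camera axes: x right, y down, z forward; pixel columns grow to the right and rows downward; lengths in m; the calibration is good to about 2 mm. The wrist camera is an equidistant fisheye: a pixel r from the principal point sees the ray r / f radians off the axis. A picture is of the moment at which its call begins: read the wrist's pose just before it. There is no depth.
- close_job(): hands the job in; it is judged then, once.
The state is a dict: "time": time; "q": joint angles; "qd": joint speeds; "effort": joint torques, N m; "position": TCP position; "ee_rot": TCP orientation; "ft_force": force on the tool from outside, world axes, zero at the start; "moment": the same for the moment, N m; "grip_width": finger opening in m; "gripper_force": force on a finger pad.
Only numpy, scipy, OpenCV 4.12 (cv2) and the standard library are available. Lean on these libraries where they do the work, as an engineer would, in place of code of your own. Each camera call takes 0.05 s, during which the arm holds its last target. There are 200 camera calls.

## Working session

There is one attempt and no reset: what is moved stays moved. The work goes in short steps, Python scripts to look and compute and a tool call to move; the robot and the scene stay as the last step left them, time stands still between calls to the robot, and variables do not carry over. Pictures are saved under pics/ and viewed, at most 10 in all, crops included, and the job is handed in when it is done.

Besides the shell and the picture viewer there is one more tool, called as name(argument=value, ...) on one line, values as JSON. carry_out: Moves the arm, as the interface text tells. Its arguments: {"type":"object","properties":{"increments":{"type":"array"}},"required":["increments"]}

```bash
mkdir -p pics
python3 - <<'E'
from station import *
import cv2
s=read_state();print(s['time'],s['position'],s['ee_rot'],s['grip_width'])
for n in('top','scene'):
    c=read_camera(n);cv2.imwrite(f'pics/{n}0.png',c['frame']);print(n,c['fx'],c['fy'],c['cx'],c['cy'],c['R'],c['t'])
E
```

```text
0.0 [0.24497649 0.60139689 0.2413825 ] [-1.09224572e-04  1.92160365e-01  9.81363134e-01 -8.84478421e-04] 0.08580445528381052
top 501.18182234803425 501.18182234803425 318.21139346177785 240.6890406202439 [[-0.10543772 -0.99441077  0.00548728]
 [-0.97013821  0.10164887 -0.22022571]
 [ 0.21843704 -0.02854352 -0.97543351]] [0.12603786 0.51073969 0.74537706]
scene 614.881956355153 614.881956355153 319.0375541157258 248.60826815135263 [[ 0.80781181  0.58927803 -0.01383785]
 [ 0.43970787 -0.6180759  -0.65164344]
 [-0.39255201  0.52032066 -0.75839919]] [-0.46602044 -0.14261504  1.37955195]
```

View pics/top0.png

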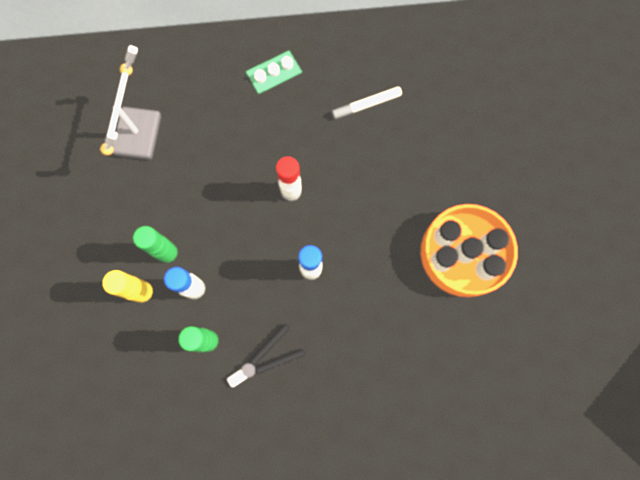

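View pics/scene0.png

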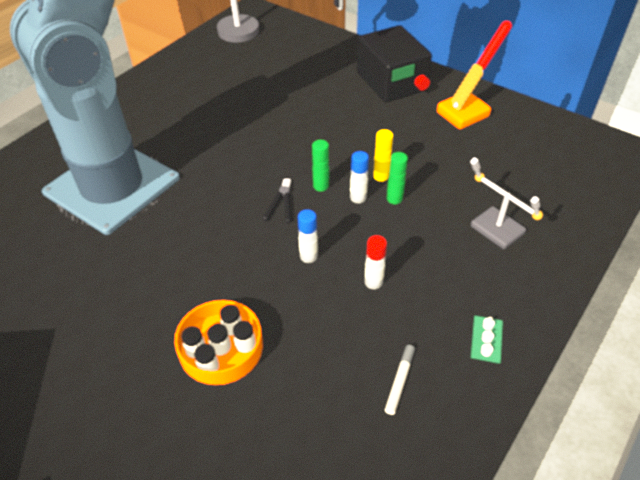

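The top view shows the blue caps at about (179,279) and (311,256). The red tube is at (288,168), and greens and yellow surround the left blue tube. The caddy's middle jar is at (473,248), with empty places near (477,222) and (469,274).

```bash
cat > h.py <<'E'
import numpy as np
from station import *
from scipy.spatial.transform import Rotation as Ro
def pix(c,u,v,z):
    R=np.array(c['R']);t=np.array(c['t']);o=-R.T@t
    d=R.T@np.array([(u-c['cx'])/c['fx'],(v-c['cy'])/c['fy'],1]);return (o+d*(z-o[2])/d[2])[:2]
def rot(s): 
    w,x,y,z=s['ee_rot'];return Ro.from_quat([x,y,z,w]).as_matrix()
def go(s,xyz):
    "shift in tool units (0.05m), from pose"
    return np.round(rot(s).T@(np.array(xyz)-s['position'])/0.05,2)
E
python3 - <<'E'
from h import *
P={'top':dict(blue_b=(178.5,279),blue_a=(311,256.5),red=(288,168),g1=(148,238),y=(117,283),g2=(191,340)),
'scene':dict(blue_b=(360,158),blue_a=(307.5,215.5),red=(376.5,242),g1=(398.5,157),y=(384,135),g2=(321,145))}
J={'top':[(451,231),(497,239),(447,257),(494,265),(473,248)],'scene':[(192,335),(206,353),(230,314),(244,330),(218,332)]}
for n in P:
    c=read_camera(n)
    for k,p in P[n].items(): print(n,k,pix(c,*p,.12).round(4))
    for p in J[n]: print(n,'jar',pix(c,*p,.056).round(4))
s=read_state();print(rot(s).round(3))
E
```

```text
top blue_b [0.4716 0.2802]
top blue_a [0.4845 0.0866]
top red [0.6243 0.1074]
top g1 [0.537 0.322]
top y [0.475  0.3684]
top g2 [0.3833 0.2666]
top jar [ 0.5149 -0.1426]
top jar [ 0.4941 -0.214 ]
top jar [ 0.4734 -0.1293]
top jar [ 0.4529 -0.2015]
top jar [ 0.4836 -0.1731]
scene blue_b [0.4777 0.2798]
scene blue_a [0.4874 0.0891]
scene red [0.6272 0.1081]
scene g1 [0.5397 0.3273]
scene y [0.4784 0.3696]
scene g2 [0.3891 0.2671]
scene jar [ 0.4573 -0.2035]
scene jar [ 0.5012 -0.2156]
scene jar [ 0.4814 -0.1329]
scene jar [ 0.5232 -0.1439]
scene jar [ 0.4895 -0.173 ]
[[-0.926  0.377 -0.   ]
 [ 0.377  0.926 -0.001]
 [-0.    -0.001 -1.   ]]
```

carry_out(increments=[[-0.6,-0.55,0,0,1],[-0.6,-0.55,0,0,1],[-0.6,-0.55,0,0,1],[-0.6,-0.55,0,0,1],[-0.6,-0.55,0,0,1],[-0.6,-0.55,0,0,1],[-0.6,-0.55,0,0,1],[-0.6,-0.55,0,0,1]])

```text
time: 1.2
position: [0.3849, 0.3064, 0.2423]
ee_rot: [0.0, 0.192, 0.981, 0.0]
ft_force: [1.5, -0.6, 0.1]
grip_width: 0.0855
gripper_force: 0.0
```

carry_out(increments=[[-0.6,-0.55,0,0,1],[-0.6,-0.55,0,0,1],[-0.6,-0.55,0,0,1],[-0.6,-0.55,0,0,1],[-0.6,-0.55,0,0,1],[-0.3,-0.25,0,0,1]])

```text
time: 1.95
position: [0.4814, 0.104, 0.2423]
ee_rot: [0.0, 0.194, 0.981, -0.0]
ft_force: [0.2, 0.1, -0.5]
grip_width: 0.0856
gripper_force: 0.0
```

carry_out(increments=[[0,0,0,1,1],[0,0,0,1,1],[0,0,0,1,1],[0,0,0,1,1],[0,0,0,1,1],[0,0,0,1,1],[0,0,0,1,1]])

```text
time: 2.82
position: [0.4806, 0.1065, 0.2422]
ee_rot: [-0.0, 0.632, 0.775, -0.0]
ft_force: [0.3, 0.1, -0.9]
grip_width: 0.0854
gripper_force: 0.0
```

carry_out(increments=[[0,0,0,1,1],[0,0,0,1,1],[0,0,0,1,1],[0,0,0,1,1],[0,0,0,1,1],[0,0,0,1,1],[0,0,0,1,1],[0,0,0,0,1]])

```text
time: 3.82
position: [0.4806, 0.1066, 0.2422]
ee_rot: [0.0, 0.921, 0.39, -0.0]
ft_force: [0.4, 0.4, 0.2]
grip_width: 0.085
gripper_force: 0.0
```

Run:
```python
from h import *
import cv2
s=read_state();c=read_camera('wrist');cv2.imwrite('pics/w1.png',c['frame'])
print(s['time'],s['position'],s['q'],rot(s).round(3));print(c['fx'],c['cx'],c['cy'],c['T_tool_cam'])
print(go(s,[.486,.088,.087]))
```

```text
3.825 [0.48060766 0.10663076 0.24224281] [-0.77878773  0.29469489  0.56530048  1.97241852 -0.19547045  0.92767409
 -0.88429988] [[ 0.696  0.718 -0.   ]
 [ 0.718 -0.696 -0.   ]
 [-0.     0.    -1.   ]]
371.64829954431775 316.30819734060043 241.24858686443528 [[-1.25928916e-03 -9.49643005e-01 -3.13331418e-01  8.03835146e-02]
 [ 9.99998980e-01 -9.84923145e-04 -1.03392921e-03  2.08182868e-04]
 [ 6.73256275e-04 -3.13332400e-01  9.49643277e-01 -1.30723655e-01]
 [ 0.00000000e+00  0.00000000e+00  0.00000000e+00  1.00000000e+00]]
[-0.19  0.34  3.1 ]
```

View pics/w1.png

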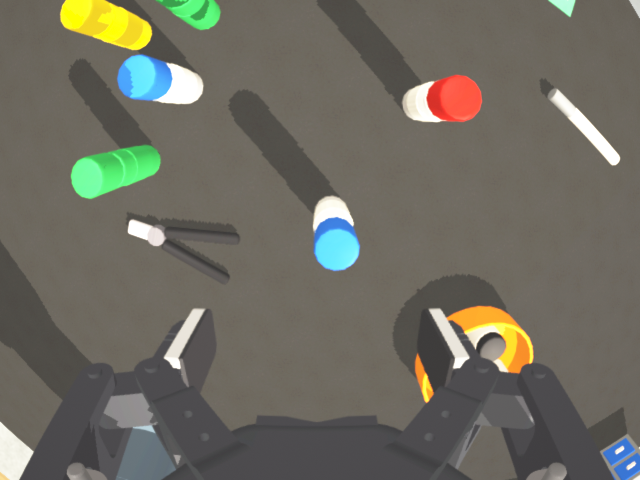

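The wrist view shows the blue_a cap top centred at about (336,249) and the blue_b cap top at about (142,78).

```bash
cat >> h.py <<'E'
def wpix(c,s,u,v,z):
    T=np.array(c['T_tool_cam']);a=np.array([u-c['cx'],v-c['cy']]);r=np.hypot(*a);th=r/c['fx']
    d=np.r_[a/r*np.sin(th),np.cos(th)]
    R=rot(s);d=R@T[:3,:3]@d;o=R@T[:3,3]+s['position']
    return (o+d*(z-o[2])/d[2])[:2]
E
python3 - <<'E'
from h import *
s=read_state();c=read_camera('wrist')
for u,v in((336.5,249),(142,78),(458,98)):print(wpix(c,s,u,v,.12))
p=wpix(c,s,336.5,249,.12);print(go(s,[*p,.087]))
E
```

```text
[0.48478521 0.09007441]
[0.47428394 0.27931614]
[0.622606   0.11136966]
[-0.18  0.29  3.1 ]
```

carry_out(increments=[[-0.18,0.31,0,0,1],[0,0,0.6,0,1],[0,0,0.6,0,1],[0,0,0.6,0,1],[0,0,0.6,0,1],[0,0,0.5,0,1],[0,0,0.2,0,1],[0,0,0,0,1]])

```text
time: 4.92
position: [0.4855, 0.0891, 0.0872]
ee_rot: [-0.0, 0.921, 0.39, -0.0]
ft_force: [0.5, -0.0, 0.3]
grip_width: 0.0854
gripper_force: 0.0
```

carry_out(increments=[[0,0,0,0,-1],[0,0,0,0,-1],[0,0,0,0,-1],[0,0,0,0,-1],[0,0,0,0,-1],[0,0,0,0,-1]])

```text
time: 5.68
position: [0.4859, 0.0896, 0.088]
ee_rot: [-0.0, 0.921, 0.39, 0.0]
ft_force: [-1.0, -0.0, 6.2]
grip_width: 0.0328
gripper_force: 58.9
```

carry_out(increments=[[0,0,-0.6,0,-1],[0,0,-0.6,0,-1],[0,0,-0.6,0,-1],[0,0,-0.6,0,-1],[-0.4,0.6,0,0,-1],[-0.4,0.6,0,0,-1],[-0.4,0.6,0,0,-1],[-0.4,0.6,0,0,-1]])

```text
time: 6.68
position: [0.5159, -0.0527, 0.2074]
ee_rot: [-0.0, 0.921, 0.39, 0.0]
ft_force: [0.6, 0.2, -1.6]
grip_width: 0.0331
gripper_force: 59.7
```

carry_out(increments=[[-0.4,0.5,0,0,-1],[-0.4,0.5,0,0,-1],[-0.4,0.4,0,0,-1],[-0.3,0.4,0,0,-1],[-0.24,0.26,0,0,-1],[0,0,0,0,-1],[0,0,0,0,-1]])

```text
time: 7.55
position: [0.5292, -0.1846, 0.2071]
ee_rot: [-0.001, 0.921, 0.39, -0.0]
ft_force: [-0.4, 0.7, -1.4]
grip_width: 0.0327
gripper_force: 59.7
```

Run:
```python
from h import *
import cv2
s=read_state();print(s['time'],s['position'],s['grip_width'],s['ft_force'])
c=read_camera('wrist');a=c['frame']
c=read_camera('top');b=cv2.resize(c['frame'][170:320,390:550],(640,600),interpolation=3)
cv2.imwrite('pics/w2.png',np.hstack([cv2.resize(a,(400,300)),cv2.resize(b,(400,300))]))
cv2.imwrite('pics/t2.png',b)
```

```text
7.55 [ 0.52916896 -0.1846029   0.20709131] 0.032673569270678805 [-0.44624161  0.68541144 -1.40840833]
```

View pics/w2.png

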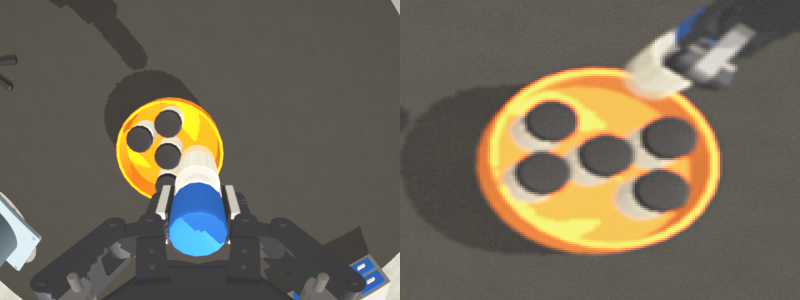

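The held tube hangs straight above the upper empty place. In the wrist view the jar caps are at full-scale (224,221), (269,197) and (269,250), the last being the middle one.

Run:
```python
from h import *
s=read_state();c=read_camera('wrist')
for u,v in((224,221),(269,197),(269,250)):print(wpix(c,s,u,v,.056))
print(go(s,[.5296,-.1853,.093]))
```

```text
[ 0.47915624 -0.12954118]
[ 0.51921922 -0.14181524]
[ 0.48771059 -0.17202768]
[-0.01  0.02  2.28]
```

carry_out(increments=[[0,0.02,0.5,0,-1],[0,0,0.5,0,-1],[0,0,0.4,0,-1],[0,0,0.3,0,-1],[0,0,0.2,0,-1],[0,0,0.2,0,-1],[0,0,0.1,0,-1],[0,0,0,0,-1]])

```text
time: 8.7
position: [0.5299, -0.1866, 0.0972]
ee_rot: [-0.0, 0.921, 0.389, -0.0]
ft_force: [-0.1, 0.5, -0.4]
grip_width: 0.0333
gripper_force: 59.7
```

carry_out(increments=[[0,0,0.05,0,-1],[0,0,0,0,-1]])

```text
time: 8.95
position: [0.53, -0.1866, 0.0949]
ee_rot: [0.0, 0.921, 0.389, 0.0]
ft_force: [-1.2, -0.7, -0.8]
grip_width: 0.0329
gripper_force: 59.7
```

carry_out(increments=[[0,0,0.03,0,-1],[0,0,0,0,-1]])

```text
time: 9.2
position: [0.5303, -0.1867, 0.094]
ee_rot: [0.0, 0.921, 0.389, 0.0]
ft_force: [-1.6, 1.0, 6.1]
grip_width: 0.0324
gripper_force: 60.4
```

carry_out(increments=[[0,0,0,0,1],[0,0,0,0,1],[0,0,0,0,1],[0,0,0,0,1],[0,0,0,0,1],[0,0,0,0,1]])

```text
time: 9.95
position: [0.5299, -0.1866, 0.0933]
ee_rot: [0.0, 0.921, 0.389, 0.0]
ft_force: [-0.3, -0.4, -0.3]
grip_width: 0.0855
gripper_force: 0.0
```

carry_out(increments=[[0,0,-0.5,0,1],[0,0,-0.6,0,1],[0,0,-0.6,0,1],[0,0,-0.6,0,1],[0,0,-0.6,0,1],[0,0,0,0,1]])

```text
time: 10.7
position: [0.5312, -0.1872, 0.2405]
ee_rot: [0.001, 0.921, 0.389, 0.002]
ft_force: [0.4, 0.4, 0.1]
grip_width: 0.0854
gripper_force: 0.0
```

Run:
```python
from h import *
s=read_state();print(s['time'],s['position'])
print(go(s,[.4745,.280,.242]))
```

```text
10.7 [ 0.53123054 -0.1871944   0.24048383]
[ 5.91 -7.32 -0.04]
```

carry_out(increments=[[0.5,-0.6,0,0,1],[0.5,-0.6,0,0,1],[0.5,-0.6,0,0,1],[0.5,-0.6,0,0,1],[0.5,-0.6,0,0,1],[0.5,-0.6,0,0,1],[0.5,-0.6,0,0,1],[0.5,-0.6,0,0,1]])

```text
time: 11.7
position: [0.4962, 0.1253, 0.2374]
ee_rot: [-0.0, 0.921, 0.389, -0.001]
ft_force: [0.1, 0.1, -0.1]
grip_width: 0.0852
gripper_force: 0.0
```

carry_out(increments=[[0.5,-0.6,0,0,1],[0.5,-0.6,0,0,1],[0.4,-0.6,0,0,1],[0.3,-0.5,0,0,1],[0.2,-0.2,0,0,1],[0,0,0,0,1],[0,0,0,0,1]])

```text
time: 12.58
position: [0.4741, 0.2776, 0.2381]
ee_rot: [0.0, 0.921, 0.388, -0.0]
ft_force: [0.1, -0.4, 0.1]
grip_width: 0.0855
gripper_force: 0.0
```

Run:
```python
from h import *
import cv2
s=read_state();c=read_camera('wrist');a=c['frame']
b=read_camera('top')['frame'][170:320,390:550]
print(s['time'],s['position'],go(s,[.4745,.280,.087]))
cv2.imwrite('pics/w3.png',np.hstack([cv2.resize(a[60:360,120:520],(400,300)),cv2.resize(b,(400,300))]))
```

```text
12.575 [0.47410233 0.27763001 0.2381362 ] [ 0.04 -0.03  3.02]
```

View pics/w3.png

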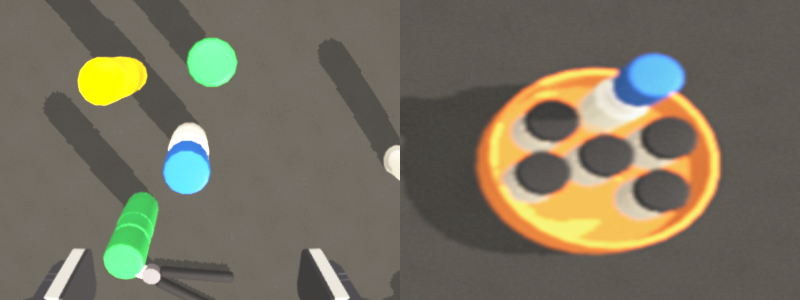

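The first tube stands upright in its place. In full-frame wrist pixels the caps are: blue_b (307,231), green (243,316), green (332,122), yellow (219,141).

Run:
```python
from h import *
s=read_state();c=read_camera('wrist')
for u,v in((307,230.5),(243,316),(332,122),(219,141)):
    p=wpix(c,s,u,v,.12);print(p,go(s,[*p,.087]))
```

```text
[0.47367377 0.2867618 ] [ 0.12 -0.13  3.03]
[0.38919416 0.2726336 ] [-1.26 -1.14  3.03]
[0.53803924 0.32848769] [1.62 0.21 3.03]
[0.47566083 0.37377799] [ 1.4  -1.32  3.02]
```

carry_out(increments=[[0.08,-0.08,0,0,1],[0,0,0.6,0,1],[0,0,0.6,0,1],[0,0,0.6,0,1],[0,0,0.6,0,1],[0,0,0.4,0,1],[0,0,0.2,0,1],[0,0,0,0,1]])

```text
time: 13.72
position: [0.4734, 0.285, 0.0881]
ee_rot: [0.0, 0.921, 0.389, -0.0]
ft_force: [0.4, -0.1, 0.1]
grip_width: 0.0856
gripper_force: 0.0
```

carry_out(increments=[[0,0,0,0,-1],[0,0,0,0,-1],[0,0,0,0,-1],[0,0,0,0,-1],[0,0,0,0,-1],[0,0,0,0,-1]])

```text
time: 14.48
position: [0.4737, 0.2855, 0.089]
ee_rot: [-0.0, 0.921, 0.39, 0.0]
ft_force: [-1.9, 0.6, 5.4]
grip_width: 0.0327
gripper_force: 59.0
```

carry_out(increments=[[0,0,-0.6,0,-1],[0,0,-0.6,0,-1],[0,0,-0.6,0,-1],[0,0,-0.6,0,-1],[0,0,-0.4,0,-1],[0,0,0,0,-1]])

```text
time: 15.22
position: [0.4742, 0.2854, 0.2294]
ee_rot: [-0.0, 0.921, 0.389, 0.001]
ft_force: [0.0, 0.1, -1.7]
grip_width: 0.0328
gripper_force: 59.6
```

Run:
```python
from h import *
s=read_state();print(s['time'],s['position'],go(s,[.4449,-.1606,.22]))
```

```text
15.225 [0.47421877 0.28537138 0.22940185] [-6.81  5.79  0.17]
```

carry_out(increments=[[-0.4,0.34,0,0,-1],[-0.5,0.43,0,0,-1],[-0.5,0.43,0,0,-1],[-0.5,0.43,0,0,-1],[-0.5,0.43,0,0,-1],[-0.5,0.43,0,0,-1],[-0.5,0.43,0,0,-1],[-0.5,0.43,0,0,-1]])

```text
time: 16.23
position: [0.4562, 0.0261, 0.2272]
ee_rot: [-0.0, 0.921, 0.389, -0.001]
ft_force: [0.1, -0.1, -1.5]
grip_width: 0.0332
gripper_force: 59.5
```

carry_out(increments=[[-0.5,0.43,0,0,-1],[-0.5,0.43,0,0,-1],[-0.5,0.43,0,0,-1],[-0.5,0.43,0,0,-1],[-0.5,0.43,0,0,-1],[-0.41,0.29,0,0,-1],[0,0,0,0,-1],[0,0,0,0,-1]])

```text
time: 17.23
position: [0.4431, -0.1606, 0.2276]
ee_rot: [-0.001, 0.921, 0.389, -0.001]
ft_force: [1.1, -0.1, -1.6]
grip_width: 0.0327
gripper_force: 59.6
```

Run:
```python
from h import *
import cv2
s=read_state();a=read_camera('scene')['frame'][240:400,120:320]
b=read_camera('top')['frame'][170:320,390:550]
print(s['time'],s['position'],s['q'],go(s,[.4449,-.1606,.094]))
cv2.imwrite('pics/w4.png',np.hstack([cv2.resize(a,(400,320)),cv2.resize(b,(400,320))]))
```

```text
17.225 [ 0.44309695 -0.16056718  0.22757447] [-0.32334925  0.29658187  0.68953916  2.03985519 -0.242328    0.88640453
 -0.27129012] [0.03 0.03 2.67]
```

View pics/w4.png

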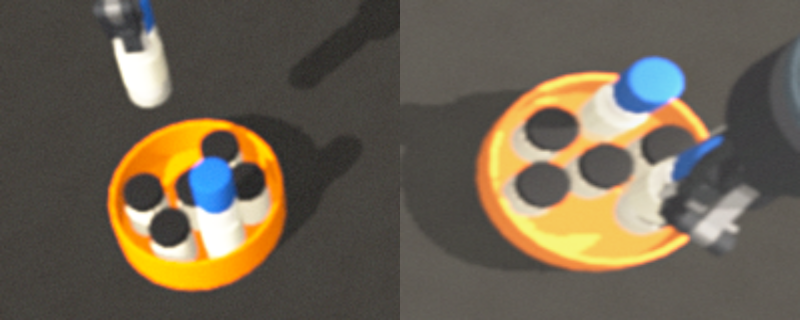

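The first tube sits well. The held tube's underside centre is at about scene (194,289) and top (486,270).

Run:
```python
from h import *
print(pix(read_camera('scene'),194,288.5,.139),pix(read_camera('top'),486,270,.139))
```

```text
[ 0.44579081 -0.16643014] [ 0.43563384 -0.15752484]
```

carry_out(increments=[[0.05,0.03,0.5,0,-1],[0,0,0.5,0,-1],[0,0,0.4,0,-1],[0,0,0.4,0,-1],[0,0,0.3,0,-1],[0,0,0.3,0,-1],[0,0,0.1,0,-1],[0,0,0,0,-1]])

```text
time: 18.42
position: [0.4468, -0.1603, 0.1032]
ee_rot: [-0.0, 0.921, 0.389, -0.0]
ft_force: [-0.4, -0.1, -0.7]
grip_width: 0.033
gripper_force: 59.6
```

carry_out(increments=[[0,0,0.08,0,-1],[0,0,0,0,-1],[0,0,0,0,-1]])

```text
time: 18.8
position: [0.4469, -0.1602, 0.0995]
ee_rot: [0.0, 0.921, 0.389, 0.0]
ft_force: [-0.5, -0.8, -1.4]
grip_width: 0.0334
gripper_force: 59.6
```

carry_out(increments=[[0,0,0.05,0,-1],[0,0,0,0,-1],[0,0,0,0,-1]])

```text
time: 19.18
position: [0.4468, -0.1602, 0.0968]
ee_rot: [0.0, 0.921, 0.389, -0.0]
ft_force: [-0.3, 0.8, -1.1]
grip_width: 0.0328
gripper_force: 59.6
```

carry_out(increments=[[0,0,0.03,0,-1],[0,0,0,0,-1],[0,0,0,0,-1]])

```text
time: 19.55
position: [0.4468, -0.1602, 0.0953]
ee_rot: [0.0, 0.921, 0.389, -0.0]
ft_force: [-1.1, 0.6, -0.6]
grip_width: 0.0331
gripper_force: 59.6
```

carry_out(increments=[[0,0,0.02,0,-1],[0,0,0,0,-1],[0,0,0,0,-1]])

```text
time: 19.92
position: [0.447, -0.1602, 0.0949]
ee_rot: [-0.0, 0.921, 0.389, 0.0]
ft_force: [-2.9, 1.5, 9.1]
grip_width: 0.0328
gripper_force: 60.7
```

carry_out(increments=[[0,0,0,0,1],[0,0,0,0,1],[0,0,0,0,1],[0,0,0,0,1],[0,0,0,0,1],[0,0,0,0,1]])

```text
time: 20.68
position: [0.4468, -0.1602, 0.0943]
ee_rot: [0.0, 0.921, 0.389, -0.0]
ft_force: [-0.8, 0.4, -0.6]
grip_width: 0.0855
gripper_force: 0.0
```

carry_out(increments=[[0,0,-0.5,0,1],[0,0,-0.6,0,1],[0,0,-0.6,0,1],[0,0,-0.6,0,1],[0,0,-0.6,0,1],[0.6,-0.6,0,0,1],[0.6,-0.6,0,0,1],[0.6,-0.6,0,0,1]])

```text
time: 21.68
position: [0.4448, -0.0317, 0.2395]
ee_rot: [-0.0, 0.921, 0.389, 0.0]
ft_force: [0.4, 0.2, -0.4]
grip_width: 0.0851
gripper_force: 0.0
```

carry_out(increments=[[0.6,-0.6,0,0,1],[0.6,-0.6,0,0,1],[0.6,-0.6,0,0,1],[0,0,0,0,1],[0,0,0,0,1]])

```text
time: 22.3
position: [0.4429, 0.0936, 0.2393]
ee_rot: [0.0, 0.921, 0.389, -0.0]
ft_force: [-0.0, -0.3, 0.7]
grip_width: 0.0854
gripper_force: 0.0
```

Run:
```python
from h import *
import cv2
s=read_state();a=read_camera('scene')['frame'][120:400,120:470]
b=read_camera('top')['frame'][170:320,390:550]
print(s['time'],s['position'],s['qd'])
cv2.imwrite('pics/w5.png',np.hstack([cv2.resize(a,(400,320)),cv2.resize(b,(400,320))]))
```

```text
22.3 [0.44294635 0.09358688 0.23925069] [ 0.01695037 -0.0030422   0.0136032   0.00517122 -0.00082199  0.00076783
 -0.00025496]
```

View pics/w5.png

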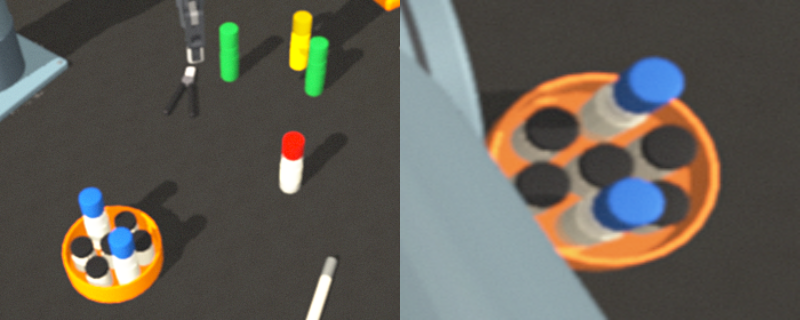

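Both blue tubes stand upright in the caddy, the ring of six is complete, and the red tube is still standing.

```bash
python3 -c "
from station import *
print(close_job())"
```

```text
the job is handed in; nothing more can be done
None
```

Both blue-capped tubes stand upright on the caddy floor in its two empty places, the red-capped tube was left standing where it was, and I handed the job in at about 22 s of the 61 s allowed.

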